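# Fetch the extract vial from behind the beaker and the bottle

### The job

The beaker and the bottle stand in the way of the black-capped extract vial in the white three-sided bay. First set both of them aside on the grey mat, then take the vial out and stand it in the white weighing tray, and only then put the beaker and the bottle back, each exactly where it stood at the start. Keep all three upright throughout and leave the other things on the bench alone.

Things in the scene. Friction and masses are not known exactly. Their poses are not given: they have to be found in the camera images.
- vial: The thing to fetch: 40 ml glass vial with orange extract and black screw cap, round, 26 mm diameter, 91 mm tall (cap 24 mm diameter, from 76 mm up); stands in the bay at the start; its origin is the centre of its underside, z up.
- beaker: 150 ml clear glass beaker with some spent caps in it, round, 66 mm outer diameter, 87 mm tall, open at the top; gripped from outside across its diameter; starts in the row in front of the bay, either next to the vial or at the front of the row; its origin is the centre of its underside, z up.
- bottle: 125 ml clear glass bottle with black cap, round, 59 mm diameter, 116 mm tall (the solid shape used for contact is a plain cylinder of 59 mm up to 113 mm; grip it across the upper third, 75 to 95 mm up, so that the hand clears the cap); starts in the other place of that row; its origin is the centre of its underside, z up.
- bay: White plastic bay, fixed: three walls 105 mm tall, 5 mm thick, no floor or roof, open at -x (towards the robot). Origin on the worktop about where the vial stands; z up, +x to the back. Inside y -30 to +30 mm; back wall inner face x = +60 mm, side walls x -15 to +65 mm, outside them 4 mm high flanges to y +-46 mm. Blockers stand in a row at about x = -55 and -133 mm. Fingers fit beside the vial only along x.
- mat: Grey flat bench mat fixed to the worktop, 130 mm (its x) by 190 mm (its y), 3 mm thick: the side area for the beaker and the bottle, room for both side by side along y. Origin at the centre of its underside, z up. (Right of it a fixed tall pier fills x > 0.28 m, y -0.18 to -0.01 m, up past the arm: an arm that starts on its other side must be raised or folded close over its base before it swings past.)
- tray: Shallow white weighing tray, fixed, 75 mm (its x) by 170 mm (its y), floor 2 mm thick, walls 2 mm thick and 14 mm tall overall: where the vial must stand. Origin at the centre of its underside, z up.
- small_vial: Bystander, leave alone: 20 ml clear vial with metal crimp cap, 22 mm diameter, 78 mm tall, left of the bay; its origin is the centre of its underside, z up.
- marker: Bystander, leave alone: marker pen lying near the front edge of the worktop, 136 mm long (along its y), 13 mm tall; its origin is the centre of its underside, z up.
There are look-alikes about, which are no part of the job. Leave any pink or yellow look-alike of the bottle alone.

How it is judged:
By the outcome, as a careful person would: the job done as asked, in the order asked, and still so for the second after the job is handed in, with the robot touching nothing.
It also fails if it takes over 128 s, if anything falls off the work surface, if the arm or the gripper's body presses on something with over 40 N, if the wrist force passes 120 N, or if a joint passes its speed limit or range.

### The arm

A 6-joint arm with a two-finger parallel gripper is mounted at the origin on a cart in front of the work surface, level with it; the furniture and walls round the work are solid. World frame = base frame: x ahead of the robot, y to its left, z up, the work surface at z = 0. Lengths are in mm, angles in rad, forces in N, time in s.
With the tool pointing down it reaches from about 350 to 775 mm from the base axis. Payload 7.3 kg.
Tool frame: the origin (TCP) lies on the front face of the gripper's body, between the roots of the fingers; the fingertips stand 66 mm ahead of it and the grasp point (between the pads) lies 47 mm ahead of it (bot.tip_extent is the distance from the TCP to the fingertips, in mm); z points along the fingers, y is the line along which they close (so a half turn about z gives the same grasp; the last joint's range is limited). The gripper opens to 92 mm and grips with 3 to 60 N. Pads are 19 mm wide; open, the fingers measure 130 mm over their backs; the gripper's body (75 mm by 190 mm) begins 47 mm behind the grasp point.
Start: joints at [1.1, 0.342, 1.524, -0, 1.275, -0.146], TCP at [167.521, 497.57, 292.241] pointing down, gripper open.
Joint ranges: [-2.53, 2.53], [-0.77, 2.02], [0.04, 2.7], [-1, 4.14], [0.28, 2.66], [-3.11, 3.11]. Speed limits (rad/s): [2.57, 2.57, 3.14, 3.14, 3.14, 3.14].

### API

Orientations are given as [roll, pitch, yaw] about the fixed x, y, z axes, in that order (R = Rz(yaw) Ry(pitch) Rx(roll)).
In Python, from plant import readout, viewer, order, bot gives the robot as it stands.
- The arm moves only by the shell command python3 -m creep 'ROWS'. ROWS is text: rows parted by semicolons, each of 7 numbers parted by spaces: the shift along the world's x, y, z in m, then the turn, a rotation vector about the world's x, y, z in rad, then the opening in per cent of the stroke, from 0 (shut) to 100 (fully open). A call has 1 to 8 rows; each row shifts and turns the commanded pose from where the row before left it; what a row does not reach is not made up. A row lasts 1/12 s, in which the tool goes at most 41.7 mm and 7.16 degrees, less where a joint would pass 70% of its speed; a pose out of reach is approached as far as the arm can. A call is refused whole if a number of a shift passes 0.0417 or a number of a turn 0.125, either way. A call with a gripper value outside its range is refused whole. The fingers move at their own pace and stop on an object; the grip force is fixed at half the most. Time passes only in rows, so rows that do not move let the fingers close. It gives the time, the measured TCP pose, the force, the opening and the grip force at its end, in the units of the state.
- readout.get_obs(): the state, without advancing time (a new reading comes with each control period).
- viewer.capture(name): name is "scene" or "side" or "wrist"; returns the picture (420x560x3 uint8, red, green, blue); there is no depth.
- viewer.camera_info(name): a dict with "fx", "fy", "cx", "cy" (pixels), "D" ([k1, k2, p1, p2, k3] as OpenCV has them; the pictures are not rectified), "origin" and "rotation" of the camera in the world. Camera axes: x right, y up, looking along -z (the intrinsics and any distortion apply to the point x, -y, -z); pixel columns grow to the right and rows downward; lengths in mm; the calibration is good to about 2 mm. A picture is of the moment at which its call begins: read the wrist's pose just before it. camera_info takes no time and is no camera call; for the wrist camera it gives the pose at the moment of the call.
- order.close_job(): hands the job in; it is judged then, once.
The state is a dict: "time": time; "joint_positions": joint angles; "dq": joint speeds; "tau": joint torques, N m; "tool_pos": TCP position; "tcp_rot": TCP orientation; "contact_force": force on the tool from outside, world axes, zero at the start; "moment": the same for the moment, N m; "grip_width": finger opening in mm; "finger_force": force on a finger pad.
Only numpy, scipy, OpenCV 4.12 (cv2) and the standard library are available. Lean on these libraries where they do the work, as an engineer would, in place of code of your own. Each camera call takes 0.05 s, during which the arm holds its last target. There are 200 camera calls.

## Working session

There is one attempt and no reset: what is moved stays moved. The work goes in short steps, Python scripts to look and compute and a shell command to move; the robot and the scene stay as the last step left them, time stands still between calls to the robot, and variables do not carry over. Pictures are saved under pics/ and viewed, at most 14 in all, crops included, and the job is handed in when it is done.

```bash
mkdir -p pics; ls
python3 - <<'E'
from plant import readout, viewer, order, bot
import cv2
for n in ("scene","side"):
    cv2.imwrite(f"pics/{n}0.png",viewer.capture(n)[:,:,::-1]); print(n,viewer.camera_info(n))
print(readout.get_obs())
E
```

```text
pics
scene {'fx': 526.6292438095912, 'fy': 526.6292438095912, 'cx': 284.8601263053387, 'cy': 212.618631892397, 'D': array([-0.09573866,  0.        ,  0.        ,  0.        ,  0.        ]), 'origin': array([-141.59108433,  938.88976635,  642.22785263]), 'rotation': array([ 0.97591844, -0.0159446 , -2.3189272 ])}
side {'fx': 492.0403047369415, 'fy': 492.0403047369415, 'cx': 279.62284569539946, 'cy': 216.31919676655795, 'D': array([-0.04024745,  0.        ,  0.        ,  0.        ,  0.        ]), 'origin': array([125.31625086, 982.29017483, 533.09156378]), 'rotation': array([ 0.98518484, -0.01595019, -2.60598308])}
{'time': 0.1, 'joint_positions': array([ 1.09998996e+00,  3.42639677e-01,  1.52491888e+00,  7.80852879e-06,
        1.27538465e+00, -1.46001342e-01]), 'dq': array([-0.00103669, -0.00290003, -0.00365587, -0.00047564, -0.00199011,
       -0.0008884 ]), 'tau': array([ 6.49052508e-04, -4.32003593e+01, -2.44692242e+01,  7.19549507e-02,
        5.25904913e-02, -3.07126118e-05]), 'tool_pos': array([167.39424385, 497.31390141, 291.62224636]), 'tcp_rot': array([-3.14025756e+00, -2.03869858e-04,  2.81678521e+00]), 'contact_force': array([-0.33615774,  0.39722826,  0.1798955 ]), 'moment': array([-0.10275168,  0.03442572,  0.00205042]), 'finger_force': 0.0, 'grip_width': 91.65739657551262}
```

View pics/scene0.png

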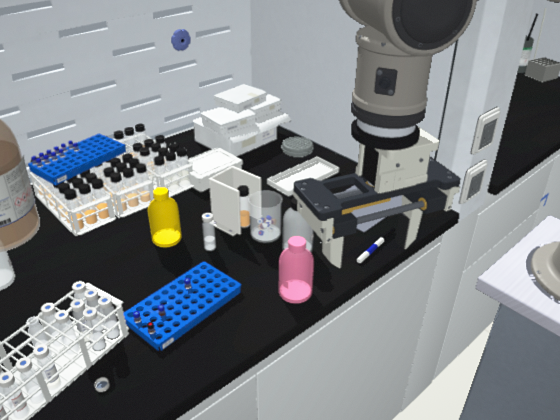

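View pics/side0.png

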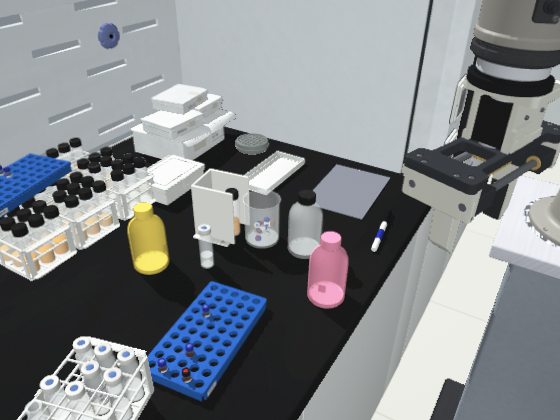

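The side view shows the bay near (220,205), the vial in it with its cap at (232,195), the beaker at (262,222), the clear bottle at (304,225), the tray at (275,172) and the mat at (350,190). The small vial is at (206,245). The pink bottle at (327,270) and the yellow one at (148,240) are to be left alone.

```bash
cat > h.py <<'E'
import numpy as np, cv2
from scipy.spatial.transform import Rotation as Ro
from plant import readout, viewer, order, bot
F=np.diag([1,-1,-1.])
def K(i): return np.array([[i['fx'],0,i['cx']],[0,i['fy'],i['cy']],[0,0,1.]])
def Rw(i): return Ro.from_euler('xyz',i['rotation']).as_matrix()
def proj(i,P):
    P=np.atleast_2d(np.array(P,float)); C=F@Rw(i).T
    return cv2.projectPoints(P,cv2.Rodrigues(C)[0],-C@i['origin'],K(i),i['D'])[0][:,0]
def back(i,uv,z):
    n=cv2.undistortPoints(np.array(uv,float).reshape(-1,1,2),K(i),i['D'])[:,0]
    d=np.c_[n,np.ones(len(n))]@F@Rw(i).T
    t=(z-i['origin'][2])/d[:,2:]
    return (i['origin']+t*d)[:,:2]
def ring(c,r,z): 
    a=np.linspace(0,2*np.pi,60); return np.c_[c[0]+r*np.cos(a),c[1]+r*np.sin(a),0*a+z]
E
python3 - <<'E'
from h import *
i=viewer.camera_info('side'); np.set_printoptions(suppress=True,precision=1)
print('bottle captop',back(i,[(307,196)],116),'base',back(i,[(304,245)],0))
print('beaker rim',back(i,[(263,203)],87),'base',back(i,[(262,237)],0))
print('vial',back(i,[(232,192)],91),'small',back(i,[(204,230),],78),back(i,[(206,262)],0))
print('mat',back(i,[(334,166),(389,181),(360,217),(306,200)],3))
print('tray',back(i,[(277,152),(305,158),(272,193),(243,185)],14))
print('pink',back(i,[(331,240)],116),back(i,[(326,293)],0),'yellow',back(i,[(150,262)],0))
print('bay',back(i,[(194,176),(237,185),(249,174),(206,170)],105), back(i,[(194,236),(234,243)],0))
I=cv2.imread('pics/side0.png')[130:310,170:400]; cv2.imwrite('pics/side0c.png',cv2.resize(I,None,fx=3.3,fy=3.3,interpolation=cv2.INTER_CUBIC))
E
```

```text
bottle captop [[433.3 362.4]] base [[443.2 343.8]]
beaker rim [[507.6 379.8]] base [[520.6 363.1]]
vial [[569.6 383.4]] small [[551.7 486.8]] [[563.  475.6]]
mat [[526.9  42.3]
 [393.3  41. ]
 [391.5 209.1]
 [511.  209.6]]
tray [[664.3  70.1]
 [593.1  62. ]
 [575.2 238.7]
 [644.1 243.2]]
pink [[346.7 451.7]] [[352.9 437.4]] yellow [[644.3 526.3]]
bay [[645.4 392.8]
 [562.  378.3]
 [566.4 334.1]
 [641.2 363.4]] [[628.5 426.8]
 [553.7 405.5]]
```

View pics/side0c.png

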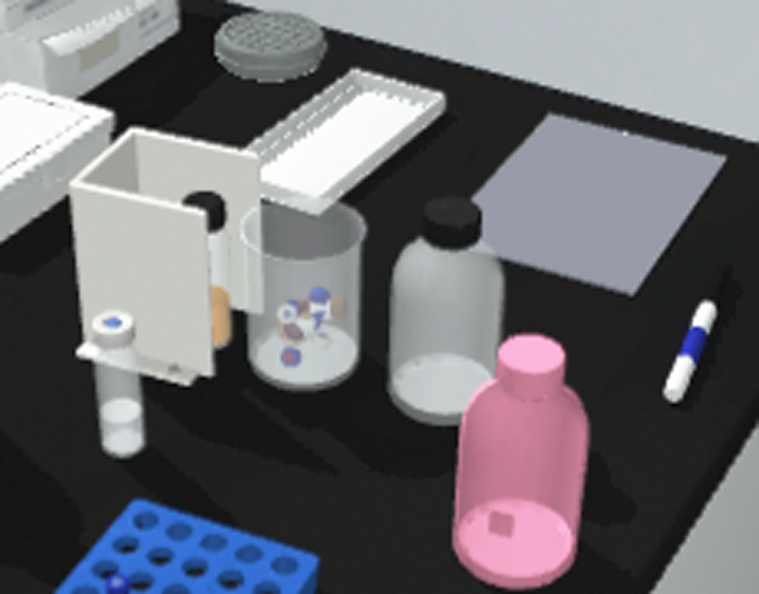

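```bash
python3 -m creep '0.034 -0.017 0.002 0 0 0.073 100;0.034 -0.017 0.002 0 0 0.073 100;0.034 -0.017 0.002 0 0 0.073 100;0.034 -0.017 0.002 0 0 0.073 100;0.034 -0.017 0.002 0 0 0.073 100;0.034 -0.017 0.002 0 0 0.073 100;0.034 -0.017 0.002 0 0 0.073 100;0.034 -0.017 0.002 0 0 0.073 100'; python3 -m creep '0 0 0 0 0 0 100;0 0 0 0 0 0 100;0 0 0 0 0 0 100'
python3 - <<'E'
from h import *
np.set_printoptions(suppress=True,precision=3)
print(viewer.camera_info('wrist')); o=readout.get_obs(); print(o['tool_pos'],o['tcp_rot'],o['joint_positions'])
cv2.imwrite('pics/w1.png',viewer.capture('wrist')[:,:,::-1]); cv2.imwrite('pics/s1.png',viewer.capture('scene')[:,:,::-1])
i=viewer.camera_info('side')
print('mat',back(i,[(336.4,164.2),(390.3,177.6),(361.5,219.1)],3))
E
```

```text
time: 0.77
tool_pos: [440.9, 360.3, 308.0]
tcp_rot: [-3.142, -0.001, -2.879]
contact_force: [0.3, 0.3, 1.1]
grip_width: 91.7
finger_force: 0.0
time: 1.02
tool_pos: [439.0, 361.5, 307.6]
tcp_rot: [3.141, -0.002, -2.884]
contact_force: [-1.3, -0.6, -0.7]
grip_width: 91.9
finger_force: 0.0
{'fx': 338.09636610516634, 'fy': 338.09636610516634, 'cx': 283.7028910429363, 'cy': 211.07226998092418, 'D': array([0.014, 0.   , 0.   , 0.   , 0.   ]), 'origin': array([358.717, 340.38 , 400.941]), 'rotation': array([-0.306,  0.   ,  1.827])}
[438.99  361.543 307.645] [ 3.141 -0.002 -2.884] [ 0.554  0.413  1.373  0.001  1.357 -1.275]
mat [[525.996  31.124]
 [396.261  24.627]
 [386.056 214.407]]
```

View pics/w1.png

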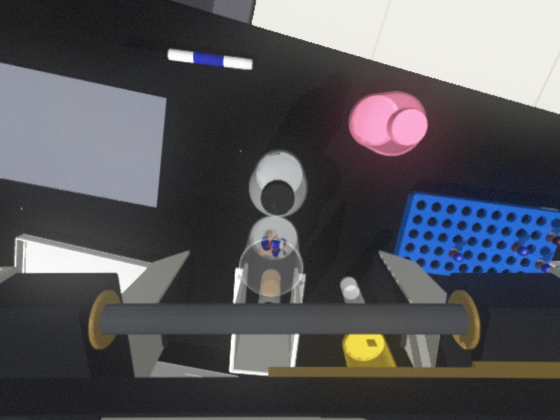

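The wrist picture shows the bottle (cap (277,197), base about (280,172)), the beaker (rim (271,265), base (273,238)), the vial cap under the beaker's edge, the bay walls at x 235 and 303, and the mat corners at (166,98) and (157,207).

Run:
```python
from h import *
np.set_printoptions(suppress=True,precision=1)
i=viewer.camera_info('wrist')
print('cap',back(i,[(277,197)],116),'base',back(i,[(279.5,178)],0))
print('beaker rim',back(i,[(271,267)],87),'base',back(i,[(273,238)],0))
print('bay top',back(i,[(236,269),(302,272),(230,372),(297,375)],105))
print('mat',back(i,[(166,98),(157,207)],3),'tray',back(i,[(17,238)],14),'small',back(i,[(348,285)],78),'pink',back(i,[(408,127)],116))
I=cv2.imread('pics/w1.png'); S=4
J=cv2.resize(I[140:290,190:380],None,fx=S,fy=S,interpolation=cv2.INTER_CUBIC)
def dr(P,c): cv2.polylines(J,[np.int32((proj(i,P)-[190,140]+.5)*S)],True,c,1)
b=np.array([437.,353.]); u=np.array([np.cos(.257),np.sin(.257)]); k=b+78*u
for z,r in((0,29.5),(116,16)): dr(ring(b,r,z),(0,255,0))
for z in(0,87): dr(ring(k,33,z),(0,0,255))
cv2.imwrite('pics/w1o.png',J); print(k)
```

```text
cap [[434.3 354.9]] base [[441.6 357.7]]
beaker rim [[515.8 369. ]] base [[519.1 369.3]]
bay top [[517.5 335.1]
 [504.3 397.9]
 [639.3 355.3]
 [624.8 426.2]]
mat [[385.6 212.5]
 [514.5 221.2]] tray [[593.1  65.9]] small [[519.9 455.2]] pink [[349.5 443.8]]
[512.4 372.8]
```

View pics/w1o.png

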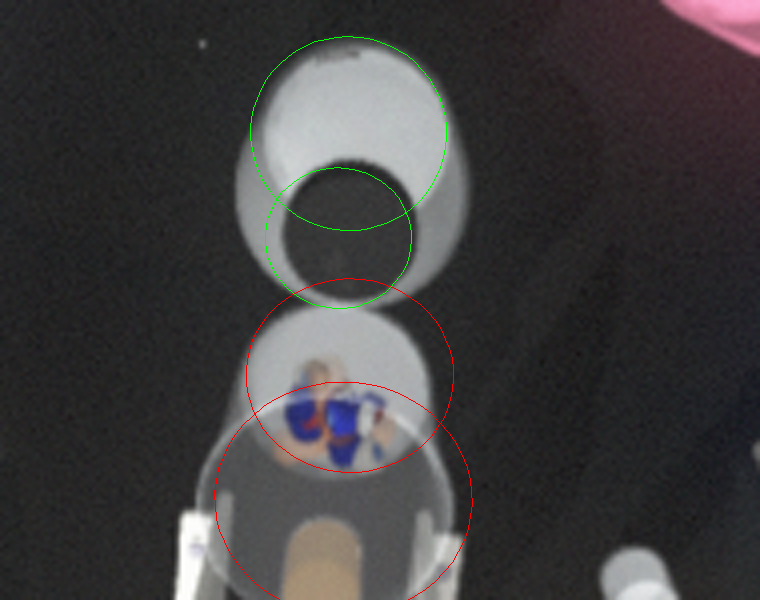

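```bash
python3 -m creep '-0.002 -0.006 -0.035 0 0 0 100;0 0 -0.04 0 0 0 100;0 0 -0.04 0 0 0 100;0 0 -0.03 0 0 0 100;0 0 -0.02 0 0 0 100;0 0 -0.011 0 0 0 100;0 0 0 0 0 0 100;0 0 0 0 0 0 100'
python3 - <<'E'
from h import *
i=viewer.camera_info('side');print(readout.get_obs()['tool_pos']); I=viewer.capture('side')[130:310,170:400,::-1]
cv2.imwrite('pics/side2.png',cv2.resize(I,None,fx=3.3,fy=3.3,interpolation=cv2.INTER_CUBIC))
E
```

```text
time: 1.78
tool_pos: [437.2, 356.3, 132.9]
tcp_rot: [3.141, 0.0, -2.881]
contact_force: [-0.1, -0.3, -0.1]
grip_width: 92.0
finger_force: 0.0
[437.22605948 356.31967845 132.86144101]
```

View pics/side2.png

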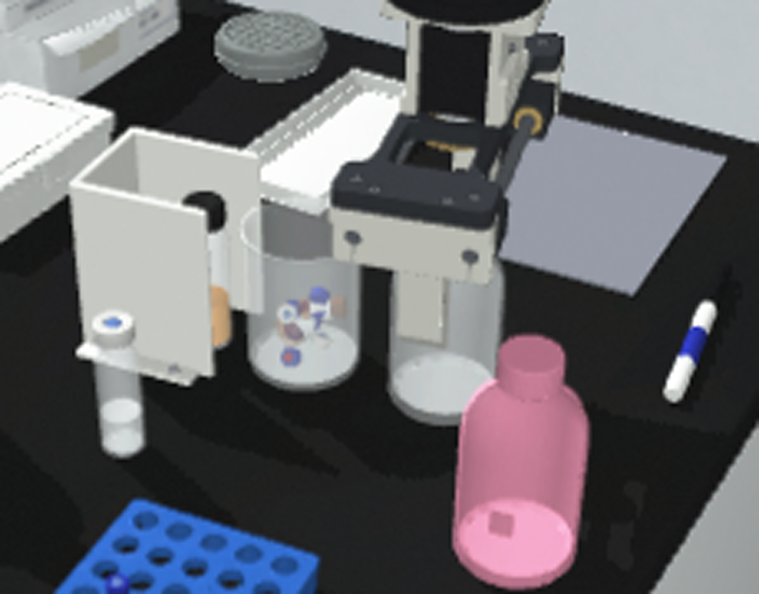

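The open fingers straddle the bottle (about (443,330) in the crop), clear of the beaker and the pink bottle. Closing.

```bash
python3 -m creep '0 0 0 0 0 0 40;0 0 0 0 0 0 20;0 0 0 0 0 0 0;0 0 0 0 0 0 0;0 0 0 0 0 0 0;0 0 0 0 0 0 0;0 0 0 0 0 0 0;0 0 0 0 0 0 0';  python3 -c "
from h import *; o=readout.get_obs(); print(o['tool_pos'],o['tcp_rot'],o['grip_width'],o['contact_force'],o['joint_positions'])"
```

```text
time: 2.5
tool_pos: [437.7, 355.6, 132.5]
tcp_rot: [3.141, 0.0, -2.882]
contact_force: [0.1, -1.0, 2.9]
grip_width: 58.5
finger_force: 30.0
[437.65924415 355.59123005 132.50027148] [ 3.14141653e+00  3.92182625e-04 -2.88245151e+00] 58.52648657016133 [ 0.08792102 -0.99872535  2.85037437] [ 5.46379561e-01  5.82752205e-01  1.61539259e+00  7.14226670e-05
  9.43021847e-01 -1.28359988e+00]
```

```bash
python3 -m creep '0 0 0.02 0 0 0 0;0 0 0.025 0 0 0 0;0.001 -0.006 0 0 0 -0.06 0;0.001 -0.012 0 0 0 -0.11 0;0.001 -0.012 0 0 0 -0.11 0;0.001 -0.012 0 0 0 -0.11 0;0.001 -0.012 0 0 0 -0.11 0;0.001 -0.012 0 0 0 -0.11 0';python3 -m creep '0.001 -0.012 0 0 0 -0.11 0;0.001 -0.012 0 0 0 -0.11 0;0.001 -0.012 0 0 0 -0.11 0;0.001 -0.012 0 0 0 -0.11 0;0.001 -0.012 0 0 0 -0.11 0;0.001 -0.012 0 0 0 -0.11 0;0.001 -0.012 0 0 0 -0.11 0;0.001 -0.012 0 0 0 -0.11 0';python3 -m creep '0.001 -0.012 0 0 0 -0.11 0;0 -0.006 0 0 0 -0.06 0;0 0 0 0 0 0 0;0 0 0 0 0 0 0'
python3 - <<'E'
from h import *
o=readout.get_obs();print(o['tool_pos'],o['tcp_rot'],o['joint_positions'])
a=viewer.capture('scene')[:,:,::-1];b=viewer.capture('side')[:,:,::-1]
cv2.imwrite('pics/p3.png',np.hstack([cv2.resize(a,(400,300)),cv2.resize(b,(400,300))]))
E
```

```text
time: 3.17
tool_pos: [443.2, 288.9, 176.8]
tcp_rot: [-3.141, -0.001, 2.785]
contact_force: [-0.2, 0.5, -2.5]
grip_width: 58.5
finger_force: 30.0
time: 3.83
tool_pos: [451.2, 192.9, 176.8]
tcp_rot: [-3.141, -0.0, 1.905]
contact_force: [0.6, 0.1, -2.1]
grip_width: 58.7
finger_force: 30.0
time: 4.17
tool_pos: [452.4, 175.4, 177.0]
tcp_rot: [-3.141, -0.0, 1.742]
contact_force: [-0.6, 1.1, -2.0]
grip_width: 58.4
finger_force: 30.0
[452.40050544 175.41501288 177.01405775] [-3.14104650e+00 -8.97886825e-05  1.74208184e+00] [2.11723467e-01 4.01994626e-01 1.79144971e+00 1.37567176e-04
 9.48690397e-01 4.03577320e-02]
```

View pics/p3.png

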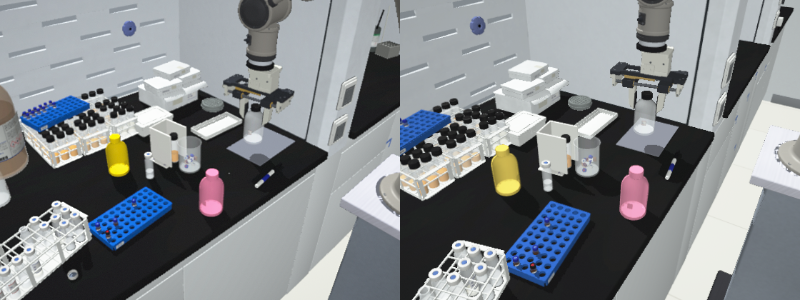

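The bottle hangs upright over the mat (right half, (645,110)); the arm column stands directly above the wrist, well clear of the pier.

```bash
python3 -m creep '0 0 -0.015 0 0 -0.11 0;0 0 -0.012 0 0 0 0;0 0 -0.007 0 0 0 0;0 0 -0.004 0 0 0 0;0 0 0 0 0 0 0;0 0 -0.002 0 0 0 0;0 0 0 0 0 0 0'
python3 -c "
from h import *; o=readout.get_obs(); print(o['tool_pos'],o['tcp_rot'],o['contact_force'])"
```

```text
time: 4.85
tool_pos: [452.7, 175.7, 137.4]
tcp_rot: [3.141, -0.0, 1.631]
contact_force: [-1.0, 0.6, -2.5]
grip_width: 58.8
finger_force: 30.0
[452.71647326 175.72603029 137.44354423] [ 3.14094760e+00 -6.99395712e-05  1.63143000e+00] [-0.97818542  0.62373333 -2.53342726]
```

```bash
python3 -m creep '0 0 -0.001 0 0 0 0;0 0 -0.001 0 0 0 0;0 0 0 0 0 0 0;0 0 0 0 0 0 0'
python3 -c "
from h import *; o=readout.get_obs(); print(o['tool_pos'],o['contact_force'])"
```

```text
time: 5.18
tool_pos: [452.7, 175.6, 135.5]
tcp_rot: [3.141, -0.0, 1.631]
contact_force: [0.7, -0.3, -1.2]
grip_width: 58.7
finger_force: 30.0
[452.71173969 175.59455924 135.47121008] [ 0.74787341 -0.27276709 -1.17891123]
```

```bash
python3 -m creep '0 0 0 0 0 0 80;0 0 0 0 0 0 100;0 0 0 0 0 0 100;0 0 0 0 0 0 100;0 0 0.025 0 0 0 100;0 0 0.035 0 0 0 100;0 0 0.035 0 0 0 100;0 0 0.03 0 0 0 100';python3 -m creep '0.004 0.012 0 0 0 0.107 100;0.004 0.012 0 0 0 0.107 100;0.004 0.012 0 0 0 0.107 100;0.004 0.012 0 0 0 0.107 100;0.004 0.012 0 0 0 0.107 100;0.004 0.012 0 0 0 0.107 100;0.004 0.012 0 0 0 0.107 100;0.004 0.012 0 0 0 0.107 100';python3 -m creep '0.004 0.012 0 0 0 0.107 100;0.004 0.012 0 0 0 0.107 100;0.004 0.012 0 0 0 0.107 100;0.004 0.012 0 0 0 0.107 100;0.004 0.012 0 0 0 0.107 100;0.004 0.012 0 0 0 0.107 100;0.004 0.012 0 0 0 0.107 100;0.004 0.012 0 0 0 0.107 100';python3 -m creep '0 0 0 0 0 0 100;0 0 0 0 0 0 100;0 0 0 0 0 0 100'
python3 - <<'E'
from h import *
np.set_printoptions(suppress=True,precision=3)
o=readout.get_obs();i=viewer.camera_info('wrist');print(o['tool_pos'],o['tcp_rot'],i['origin'])
I=viewer.capture('wrist')[:,:,::-1].copy();cv2.imwrite('pics/w4.png',I)
def dr(P,c): cv2.polylines(I,[np.int32(np.round(proj(i,P)))],True,c,1)
for z in(0,87): dr(ring((516,369),33,z),(0,0,255))
cv2.imwrite('pics/w4o.png',cv2.resize(I[60:360,140:440],(600,600),interpolation=cv2.INTER_CUBIC))
E
```

```text
time: 5.85
tool_pos: [452.5, 175.6, 262.4]
tcp_rot: [3.141, -0.0, 1.631]
contact_force: [1.3, 0.2, 0.9]
grip_width: 91.6
finger_force: 0.0
time: 6.52
tool_pos: [484.6, 272.1, 260.2]
tcp_rot: [-3.142, -0.0, 2.492]
contact_force: [0.4, 1.1, 1.2]
grip_width: 92.0
finger_force: 0.0
time: 7.18
tool_pos: [516.6, 368.1, 260.1]
tcp_rot: [-3.142, -0.0, -2.935]
contact_force: [-0.1, -0.6, -0.2]
grip_width: 92.0
finger_force: 0.0
time: 7.43
tool_pos: [516.3, 367.0, 260.0]
tcp_rot: [-3.141, -0.001, -2.943]
contact_force: [0.2, 0.5, 0.6]
grip_width: 92.0
finger_force: 0.0
[516.251 367.014 260.009] [-3.141 -0.001 -2.943] [434.768 350.649 353.224]
```

View pics/w4o.png

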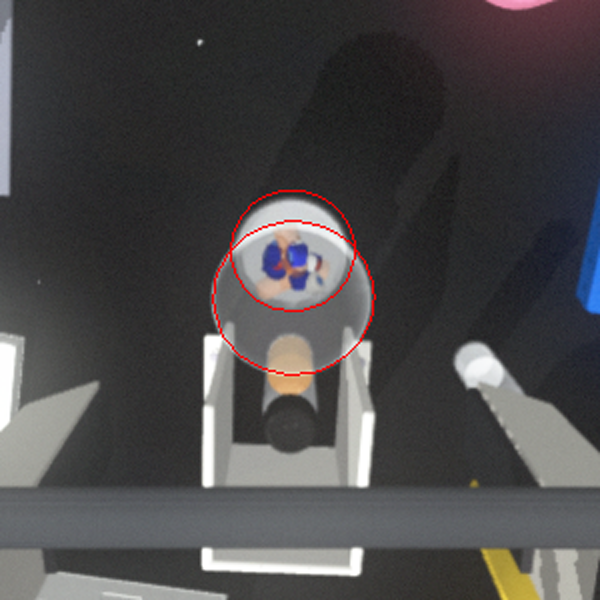

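Overlay of the beaker at (516,369) fits its rim and base. The vial cap is at full-image pixel (285,272), the small vial's cap at about (381,242) and its base to the upper left.

Run:
```python
from h import *
np.set_printoptions(suppress=True,precision=1)
i=viewer.camera_info('wrist')
print('vial',back(i,[(285,272)],91))
print('small cap/base', back(i,[(389,250),(381,247)],78),back(i,[(377,239)],0))
print('bay back top', back(i,[(241.5,344),(321,347)],105),'front bottoms',back(i,[(254,222),(315,224)],0),'front tops', back(i,[(242,268),(326,268)],105))
s=viewer.camera_info('side');print('small side',back(s,[(170+114/3.3,130+323/3.3)],78),back(s,[(170+122/3.3,130+444/3.3)],0))
```

```text
vial [[570.2 378.5]]
small cap/base [[537.6 465.9]
 [536.2 458.1]] [[556.4 481.5]]
bay back top [[639.3 353.3]
 [628.7 422.5]] front bottoms [[563.5 342.4]
 [552.6 409.2]] front tops [[566.3 342. ]
 [552.9 409. ]]
small side [[554.7 481.6]] [[557.4 480.2]]
```

```bash
python3 -m creep '0 0.002 -0.035 0 0 0 100;0 0 -0.04 0 0 0 100;0 0 -0.035 0 0 0 100;0 0 -0.02 0 0 0 100;0 0 -0.015 0 0 0 100;0 0 0 0 0 0 100;0 0 0 0 0 0 70;0 0 0 0 0 0 40';python3 -m creep '0 0 0 0 0 0 20;0 0 0 0 0 0 0;0 0 0 0 0 0 0;0 0 0 0 0 0 0;0 0 0 0 0 0 0;0 0 0 0 0 0 0'
python3 -c "
from h import *; o=readout.get_obs(); print(o['tool_pos'],o['tcp_rot'],o['contact_force'])"
```

```text
time: 8.15
tool_pos: [517.2, 369.6, 116.7]
tcp_rot: [3.141, 0.002, -2.942]
contact_force: [-0.3, 0.6, -0.1]
grip_width: 82.7
finger_force: 0.0
time: 8.65
tool_pos: [517.1, 369.7, 116.6]
tcp_rot: [3.141, 0.002, -2.94]
contact_force: [-0.3, -1.6, 5.9]
grip_width: 64.9
finger_force: 30.0
[517.13323783 369.71053956 116.55133918] [ 3.14111919e+00  2.24514396e-03 -2.94039452e+00] [-0.27164784 -1.61463654  5.86573052]
```

```bash
python3 -m creep '0 0 0.02 0 0 0 0;0 0 0.03 0 0 0 0;0 0 0.035 0 0 0 0;0 0 0.035 0 0 0 0;0 0 0.025 0 0 0 0;-0.0038 -0.017 0 0 0 -0.107 0;-0.0038 -0.017 0 0 0 -0.107 0;-0.0038 -0.017 0 0 0 -0.107 0';python3 -m creep '-0.0038 -0.017 0 0 0 -0.107 0;-0.0038 -0.017 0 0 0 -0.107 0;-0.0038 -0.017 0 0 0 -0.107 0;-0.0038 -0.017 0 0 0 -0.107 0;-0.0038 -0.017 0 0 0 -0.107 0;-0.0038 -0.017 0 0 0 -0.107 0;-0.0038 -0.017 0 0 0 -0.107 0;-0.0038 -0.017 0 0 0 -0.107 0';python3 -m creep '-0.0038 -0.017 0 0 0 -0.107 0;-0.0038 -0.017 0 0 0 -0.107 0;-0.0038 -0.017 0 0 0 -0.107 0;-0.0038 -0.017 0 0 0 -0.107 0;-0.0038 -0.017 0 0 0 -0.107 0;0 0 0 0 0 0 0;0 0 0 0 0 0 0;0 0 0 0 0 0 0'
python3 - <<'E'
from h import *
o=readout.get_obs();print(o['tool_pos'],o['tcp_rot'],o['joint_positions'])
a=viewer.capture('scene')[:,:,::-1];b=viewer.capture('side')[:,:,::-1]
cv2.imwrite('pics/p5.png',np.hstack([cv2.resize(a,(400,300)),cv2.resize(b,(400,300))]))
E
```

```text
time: 9.32
tool_pos: [504.6, 318.2, 260.4]
tcp_rot: [3.141, 0.0, 3.017]
contact_force: [-0.5, 0.3, -1.8]
grip_width: 64.8
finger_force: 30.0
time: 9.98
tool_pos: [474.2, 181.8, 260.1]
tcp_rot: [-3.141, -0.0, 2.161]
contact_force: [-0.2, -0.1, -1.2]
grip_width: 64.7
finger_force: 30.0
time: 10.65
tool_pos: [455.8, 98.0, 260.3]
tcp_rot: [3.141, -0.0, 1.633]
contact_force: [-0.1, -0.2, -1.3]
grip_width: 64.9
finger_force: 30.0
[455.81540292  98.03722646 260.28285472] [ 3.14131047e+00 -4.61058200e-04  1.63292983e+00] [ 4.69913168e-02  2.65739666e-01  1.72879447e+00  5.10483718e-04
  1.14678340e+00 -1.53520826e-02]
```

View pics/p5.png

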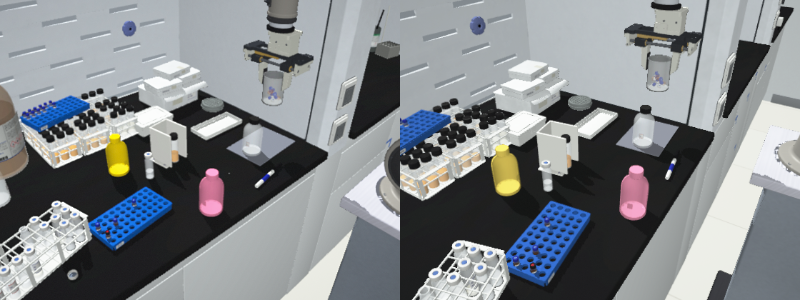

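The bottle stands on the mat ((643,125) right half) and the beaker hangs upright beyond it; clear of the pier.

```bash
python3 -m creep '0 0 -0.03 0 0 0 0;0 0 -0.04 0 0 0 0;0 0 -0.035 0 0 0 0;0 0 -0.02 0 0 0 0;0 0 -0.01 0 0 0 0;0 0 -0.003 0 0 0 0;0 0 0 0 0 0 0;0 0 0 0 0 0 0'
python3 -c "
from h import *; o=readout.get_obs(); print(o['tool_pos'],o['contact_force'])"
```

```text
time: 11.42
tool_pos: [456.3, 98.0, 122.8]
tcp_rot: [3.14, -0.0, 1.632]
contact_force: [-0.3, 0.3, -1.1]
grip_width: 64.9
finger_force: 30.0
[456.28062131  98.00820935 122.80785233] [-0.28386447  0.25025915 -1.09779558]
```

```bash
python3 -m creep '0 0 -0.001 0 0 0 0;0 0 -0.001 0 0 0 0;0 0 -0.001 0 0 0 0;0 0 0 0 0 0 0;0 0 0 0 0 0 0;0 0 0 0 0 0 0'
python3 -c "
from h import *; o=readout.get_obs(); print(o['tool_pos'],o['contact_force'])"
```

```text
time: 11.92
tool_pos: [456.0, 97.6, 119.6]
tcp_rot: [3.141, -0.0, 1.631]
contact_force: [0.6, 0.8, 1.1]
grip_width: 64.7
finger_force: 30.0
[455.9573775   97.56155207 119.56702776] [0.61816829 0.8001623  1.05127527]
```

```bash
python3 -m creep '0 0 0 0 0 0 80;0 0 0 0 0 0 100;0 0 0 0 0 0 100;0 0 0 0 0 0 100;0 0 0.025 0 0 0 100;0 0 0.04 0 0 0 100;0 0 0.04 0 0 0 100;0 0 0.035 0 0 0 100';python3 -m creep '0.0144 0.035 0 0 0 0.0175 50;0.0144 0.035 0 0 0 0.0175 50;0.0144 0.035 0 0 0 0.0175 50;0.0144 0.035 0 0 0 0.0175 50;0.0144 0.035 0 0 0 0.0175 50;0.0144 0.035 0 0 0 0.0175 50;0.0144 0.035 0 0 0 0.0175 50;0.0144 0.035 0 0 0 0.0175 50';python3 -m creep '0 0 0 0 0 0 50;0 0 0 0 0 0 50;0 0 0 0 0 0 50'
python3 - <<'E'
from h import *
np.set_printoptions(suppress=True,precision=3)
o=readout.get_obs();i=viewer.camera_info('wrist');print(o['tool_pos'],o['tcp_rot'],o['grip_width'],i['origin'])
I=viewer.capture('wrist')[:,:,::-1].copy();cv2.imwrite('pics/w6.png',I)
def dr(P,c): cv2.polylines(I,[np.int32(np.round(proj(i,P)))],True,c,1)
dr(ring((571,378.5),13,0),(0,0,255));dr(ring((571,378.5),12,91),(0,0,255))
cv2.imwrite('pics/w6o.png',cv2.resize(I[100:400,120:440],(640,600),interpolation=cv2.INTER_CUBIC))
E
```

```text
time: 12.58
tool_pos: [455.6, 97.6, 261.4]
tcp_rot: [3.141, 0.0, 1.631]
contact_force: [1.8, -0.1, -0.0]
grip_width: 91.9
finger_force: 0.0
time: 13.25
tool_pos: [571.1, 379.3, 258.9]
tcp_rot: [-3.141, 0.0, 1.772]
contact_force: [0.7, 0.2, -0.1]
grip_width: 46.7
finger_force: 0.0
time: 13.5
tool_pos: [570.6, 377.3, 258.5]
tcp_rot: [-3.14, 0.001, 1.771]
contact_force: [0.6, -0.2, 0.3]
grip_width: 45.8
finger_force: 0.0
[570.576 377.261 258.504] [-3.14   0.001  1.771] 45.767217933171246 [553.371 457.647 351.552]
```

View pics/w6o.png

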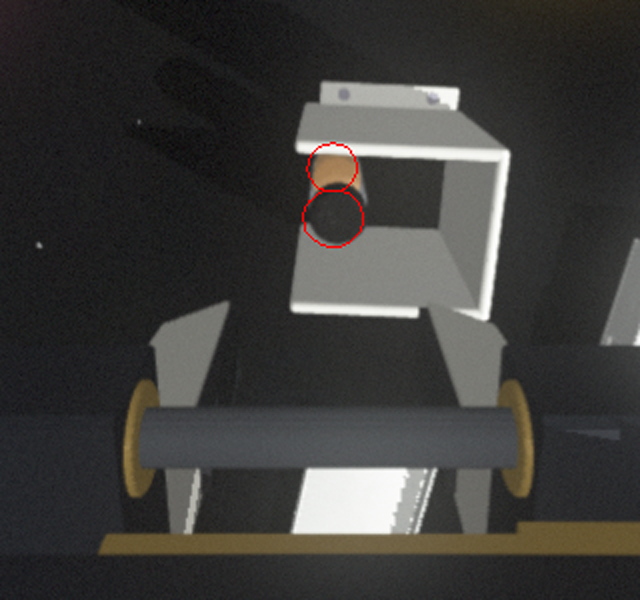

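The vial cap is centred at (337,213) in the crop, about 1-1.5 mm right of and above my overlay; the bay is squared with the gripper. The vial is at about (572,380).

```bash
python3 -m creep '0.001 0.002 -0.03 0 0 0 50;0 0 -0.035 0 0 0 50;0 0 -0.035 0 0 0 50;0 0 -0.025 0 0 0 50;0 0 -0.015 0 0 0 50;0 0 -0.004 0 0 0 50;0 0 0 0 0 0 50;0 0 0 0 0 0 50'
python3 -c "
from h import *; o=readout.get_obs(); print(o['tool_pos'],o['tcp_rot'],o['contact_force'])"
```

```text
time: 14.22
tool_pos: [572.6, 379.1, 117.0]
tcp_rot: [3.139, -0.001, 1.77]
contact_force: [-1.3, 0.7, -0.9]
grip_width: 45.9
finger_force: 0.0
[572.62872017 379.14277888 116.99054633] [ 3.13939125e+00 -5.37134652e-04  1.76982809e+00] [-1.31755933  0.65780112 -0.90631359]
```

```bash
python3 -m creep '0 0.001 -0.003 0 0 0 50;0 0 0 0 0 0 30;0 0 0 0 0 0 10;0 0 0 0 0 0 0;0 0 0 0 0 0 0;0 0 0 0 0 0 0;0 0 0 0 0 0 0;0 0 0 0 0 0 0'
python3 -c "
from h import *; o=readout.get_obs(); print(o['tool_pos'],o['tcp_rot'],o['contact_force'])"
```

```text
time: 14.88
tool_pos: [572.0, 380.7, 112.8]
tcp_rot: [3.141, -0.0, 1.771]
contact_force: [-0.3, 0.7, 3.8]
grip_width: 25.1
finger_force: 30.0
[572.04437455 380.73802843 112.76456667] [ 3.14083246e+00 -2.55953473e-04  1.77089061e+00] [-0.33741716  0.65828538  3.77523357]
```

```bash
python3 -m creep '0 0 0.015 0 0 0 0;0 0 0.025 0 0 0 0;0 0 0.035 0 0 0 0;0 0 0.035 0 0 0 0;0 0 0.025 0 0 0 0;0 0 0 0 0 0 0'
python3 -c "
from h import *
np.set_printoptions(suppress=True,precision=1)
o=readout.get_obs(); print(o['tool_pos'],o['tcp_rot'],o['contact_force'])
i=viewer.camera_info('side')
print(back(i,[(252,153),(204,163),(220,155),(240,126),(177,193)],0))
print(back(i,[(277,151.5),(304.6,158.5),(271,193.5)],14))
"
```

```text
time: 15.38
tool_pos: [573.6, 381.6, 254.1]
tcp_rot: [3.131, -0.003, 1.771]
contact_force: [0.0, 0.9, 0.4]
grip_width: 25.4
finger_force: 30.0
[573.6 381.6 254.1] [ 3.1 -0.   1.8] [0.  0.9 0.4]
[[727.3  82.9]
 [792.9 186.7]
 [786.3 133.2]
 [845.1 -36.9]
 [756.4 324.9]]
[[665.7  67.8]
 [592.6  64.8]
 [575.9 241.5]]
```

```bash
python3 -m creep '0.004 -0.015 0 0 0 -0.011 0;0.006 -0.03 0 0 0 -0.011 0;0.006 -0.03 0 0 0 -0.011 0;0.006 -0.032 0 0 0 -0.011 0;0.006 -0.032 0 0 0 -0.011 0;0.006 -0.032 0 0 0 -0.011 0;0.006 -0.03 0 0 0 -0.011 0;0.006 -0.025 0 0 0 -0.011 0';python3 -m creep '0 0 -0.02 0 0 0 0;0 0 -0.04 0 0 0 0;0 0 -0.035 0 0 0 0;0 0 -0.02 0 0 0 0;0 0 0 0 0 0 0;0 0 0 0 0 0 0'
python3 - <<'E'
from h import *
o=readout.get_obs(); print(o['tool_pos'],o['tcp_rot'],o['contact_force'])
b=viewer.capture('side')[110:310,190:400,::-1]
cv2.imwrite('pics/p7.png',cv2.resize(b,None,fx=3,fy=3,interpolation=cv2.INTER_CUBIC))
E
```

```text
time: 16.05
tool_pos: [617.3, 151.1, 245.0]
tcp_rot: [-3.138, 0.001, 1.68]
contact_force: [-0.3, -0.4, -0.3]
grip_width: 25.2
finger_force: 30.0
time: 16.55
tool_pos: [616.8, 153.6, 130.1]
tcp_rot: [-3.137, 0.0, 1.682]
contact_force: [1.0, 0.2, 1.0]
grip_width: 25.0
finger_force: 30.0
[616.7656889  153.60876508 130.08584805] [-3.13666815e+00  2.93364113e-04  1.68203660e+00] [1.03787224 0.16239917 1.01583603]
```

View pics/p7.png

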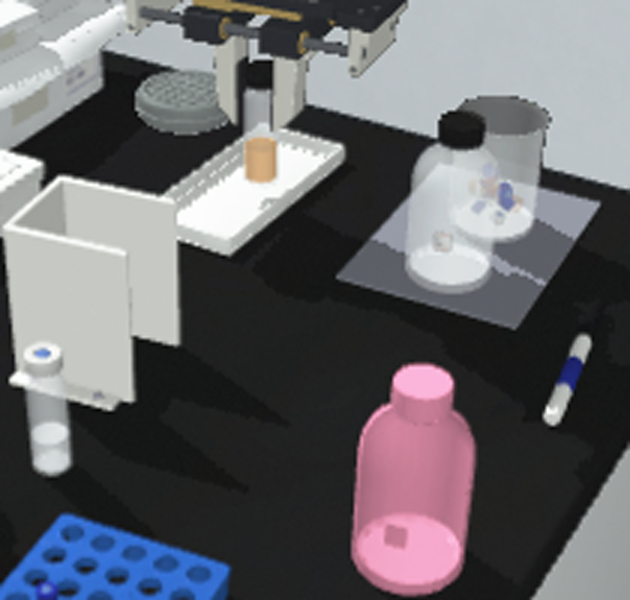

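The vial hangs upright above the tray floor ((262,165) in the crop); beaker and bottle both stand on the mat.

```bash
python3 -m creep '0 0 -0.006 0 0 0 0;0 0 -0.005 0 0 0 0;0 0 -0.002 0 0 0 0;0 0 -0.001 0 0 0 0;0 0 0 0 0 0 0;0 0 0 0 0 0 0;0 0 0 0 0 0 0'
python3 -c "
from h import *; o=readout.get_obs(); print(o['tool_pos'],o['tcp_rot'],o['contact_force'])"
```

```text
time: 17.18
tool_pos: [618.1, 154.6, 118.6]
tcp_rot: [3.141, 0.0, 1.683]
contact_force: [0.3, -0.3, -1.2]
grip_width: 24.9
finger_force: 30.0
[618.0534734  154.64052121 118.56477847] [3.14094339e+00 1.12649450e-05 1.68289024e+00] [ 0.2526978  -0.33087536 -1.22149024]
```

```bash
python3 -m creep '0 0 -0.002 0 0 0 0;0 0 -0.001 0 0 0 0;0 0 -0.001 0 0 0 0;0 0 0 0 0 0 0;0 0 0 0 0 0 0;0 0 0 0 0 0 0'
python3 -c "
from h import *; o=readout.get_obs(); print(o['tool_pos'],o['tcp_rot'],o['contact_force'])"
```

```text
time: 17.68
tool_pos: [618.0, 154.6, 114.7]
tcp_rot: [3.141, 0.0, 1.683]
contact_force: [-2.1, 1.0, 5.3]
grip_width: 25.0
finger_force: 30.0
[617.95280651 154.59698421 114.74702059] [3.14118045e+00 3.07852951e-05 1.68285886e+00] [-2.12121327  1.01260188  5.29249364]
```

```bash
python3 -m creep '0 0 0 0 0 0 30;0 0 0 0 0 0 50;0 0 0 0 0 0 60;0 0 0 0 0 0 60;0 0 0.02 0 0 0 60;0 0 0.03 0 0 0 60;0 0 0.035 0 0 0 60;0 0 0.035 0 0 0 60';python3 -m creep '0 0 0.025 0 0 0 100;-0.027 -0.0095 0 0 0 -0.0087 100;-0.027 -0.0095 0 0 0 -0.0087 100;-0.027 -0.0095 0 0 0 -0.0087 100;-0.027 -0.0095 0 0 0 -0.0087 100;-0.027 -0.0095 0 0 0 -0.0087 100;-0.027 -0.0095 0 0 0 -0.0087 100;0 0 0 0 0 0 100';python3 -m creep '0 0 0 0 0 0 100;0 0 0 0 0 0 100'
python3 - <<'E'
from h import *
o=readout.get_obs(); print(o['tool_pos'],o['tcp_rot'],o['grip_width'])
b=viewer.capture('side')[110:310,190:400,::-1]
cv2.imwrite('pics/p8.png',cv2.resize(b,None,fx=3,fy=3,interpolation=cv2.INTER_CUBIC))
E
```

```text
time: 18.35
tool_pos: [617.5, 154.5, 234.8]
tcp_rot: [-3.14, -0.0, 1.683]
contact_force: [1.1, 0.8, -0.2]
grip_width: 55.0
finger_force: 0.0
time: 19.02
tool_pos: [451.4, 96.7, 258.9]
tcp_rot: [-3.137, 0.0, 1.63]
contact_force: [0.4, 0.1, 0.5]
grip_width: 91.8
finger_force: 0.0
time: 19.18
tool_pos: [456.8, 97.6, 259.7]
tcp_rot: [3.14, -0.0, 1.63]
contact_force: [-0.4, 0.4, 0.9]
grip_width: 91.9
finger_force: 0.0
[456.79055796  97.63553016 259.67875783] [ 3.13970018e+00 -7.71849787e-05  1.63041034e+00] 91.90290401349687
```

View pics/p8.png

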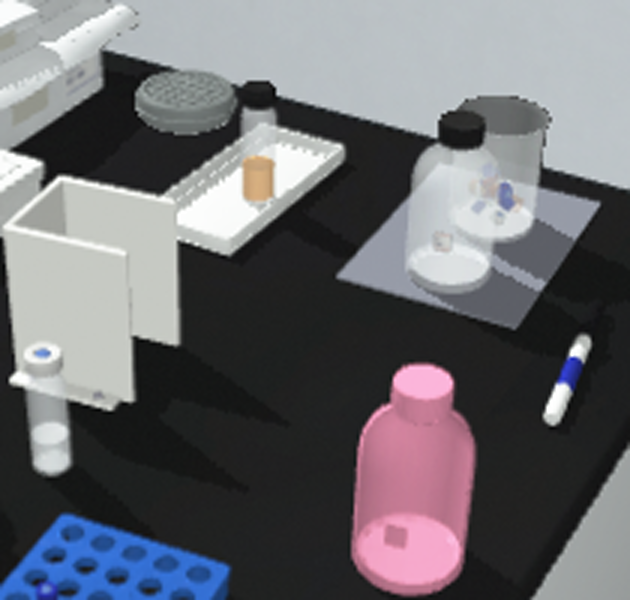

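The vial stands upright in the tray (258,165). Now the beaker.

```bash
python3 -m creep '-0.0005 0 -0.03 0 0 0 100;0 0 -0.04 0 0 0 100;0 0 -0.035 0 0 0 100;0 0 -0.02 0 0 0 100;0 0 -0.01 0 0 0 100;0 0 -0.005 0 0 0 100;0 0 0 0 0 0 100;0 0 0 0 0 0 100';python3 -m creep '0 0 0 0 0 0 60;0 0 0 0 0 0 30;0 0 0 0 0 0 0;0 0 0 0 0 0 0;0 0 0 0 0 0 0;0 0 0 0 0 0 0;0 0 0 0 0 0 0;0 0 0 0 0 0 0'
python3 -c "
from h import *; o=readout.get_obs(); print(o['tool_pos'],o['tcp_rot'],o['contact_force'])"
```

```text
time: 19.9
tool_pos: [456.3, 97.7, 119.4]
tcp_rot: [3.141, 0.0, 1.631]
contact_force: [0.0, 0.0, 0.5]
grip_width: 92.1
finger_force: 0.0
time: 20.57
tool_pos: [455.6, 97.6, 119.7]
tcp_rot: [3.141, 0.0, 1.631]
contact_force: [-1.4, -0.3, 5.6]
grip_width: 64.6
finger_force: 30.0
[455.57684953  97.56655215 119.65700995] [3.14084404e+00 8.18958199e-06 1.63058419e+00] [-1.38245907 -0.25373455  5.62520294]
```

```bash
python3 -m creep '0 0 0.02 0 0 0 0;0 0 0.03 0 0 0 0;0 0 0.035 0 0 0 0;0 0 0.035 0 0 0 0;0 0 0.025 0 0 0 0;0.0038 0.017 0 0 0 0.107 0;0.0038 0.017 0 0 0 0.107 0;0.0038 0.017 0 0 0 0.107 0';python3 -m creep '0.0038 0.017 0 0 0 0.107 0;0.0038 0.017 0 0 0 0.107 0;0.0038 0.017 0 0 0 0.107 0;0.0038 0.017 0 0 0 0.107 0;0.0038 0.017 0 0 0 0.107 0;0.0038 0.017 0 0 0 0.107 0;0.0038 0.017 0 0 0 0.107 0;0.0038 0.017 0 0 0 0.107 0';python3 -m creep '0.0038 0.017 0 0 0 0.107 0;0.0038 0.017 0 0 0 0.107 0;0.0038 0.017 0 0 0 0.107 0;0.0038 0.017 0 0 0 0.107 0;0.0038 0.017 0 0 0 0.107 0;0 0 0 0 0 0 0;0 0 0 0 0 0 0;0 0 0 0 0 0 0';python3 -m creep '0 0 -0.03 0 0 0 0;0 0 -0.035 0 0 0 0;0 0 -0.025 0 0 0 0;0 0 -0.015 0 0 0 0;0 0 0 0 0 0 0;0 0 0 0 0 0 0'
python3 -c "
from h import *; o=readout.get_obs(); print(o['tool_pos'],o['tcp_rot'],o['contact_force'])"
```

```text
time: 21.23
tool_pos: [466.9, 149.0, 264.6]
tcp_rot: [3.141, 0.0, 1.956]
contact_force: [0.4, -0.1, -2.1]
grip_width: 64.7
finger_force: 30.0
time: 21.9
tool_pos: [497.1, 285.3, 263.6]
tcp_rot: [-3.141, -0.001, 2.813]
contact_force: [1.1, -0.5, -1.3]
grip_width: 64.5
finger_force: 30.0
time: 22.57
tool_pos: [515.9, 369.1, 263.6]
tcp_rot: [-3.141, -0.001, -2.942]
contact_force: [-0.3, 0.0, -0.8]
grip_width: 64.4
finger_force: 30.0
time: 23.07
tool_pos: [516.1, 368.7, 159.0]
tcp_rot: [-3.141, -0.002, -2.942]
contact_force: [0.4, 0.6, -1.0]
grip_width: 65.0
finger_force: 30.0
[516.12431131 368.74062372 158.99153115] [-3.14109694e+00 -1.52087092e-03 -2.94230333e+00] [ 0.42467398  0.64074488 -0.98431414]
```

```bash
python3 -m creep '0.0005 0.0005 -0.02 0 0 0 0;0 0 -0.012 0 0 0 0;0 0 -0.006 0 0 0 0;0 0 0 0 0 0 0;0 0 0 0 0 0 0;0 0 0 0 0 0 0'
python3 -c "
from h import *; o=readout.get_obs(); print(o['tool_pos'],o['tcp_rot'],o['contact_force'])"
```

```text
time: 23.57
tool_pos: [517.2, 370.3, 122.3]
tcp_rot: [3.141, 0.002, -2.941]
contact_force: [0.1, 0.1, -1.5]
grip_width: 64.7
finger_force: 30.0
[517.180542   370.29564563 122.29476921] [ 3.14103320e+00  1.56277556e-03 -2.94069150e+00] [ 0.12546211  0.053905   -1.501575  ]
```

```bash
python3 -m creep '0 -0.0005 -0.003 0 0 0 0;0 0 -0.002 0 0 0 0;0 0 -0.0005 0 0 0 0;0 0 0 0 0 0 0;0 0 0 0 0 0 0;0 0 0 0 0 0 0'
python3 -c "
from h import *; o=readout.get_obs(); print(o['tool_pos'],o['tcp_rot'],o['contact_force'])"
```

```text
time: 24.07
tool_pos: [517.2, 369.7, 116.7]
tcp_rot: [3.141, 0.002, -2.941]
contact_force: [-0.8, -0.8, 5.6]
grip_width: 64.9
finger_force: 30.0
[517.15568045 369.71279005 116.70298166] [ 3.14115897e+00  1.65817393e-03 -2.94056652e+00] [-0.81699313 -0.77076746  5.6284635 ]
```

```bash
python3 -m creep '0 0 0 0 0 0 80;0 0 0 0 0 0 100;0 0 0 0 0 0 100;0 0 0 0 0 0 100;0 0 0.025 0 0 0 100;0 0 0.04 0 0 0 100;0 0 0.04 0 0 0 100;0 0 0.04 0 0 0 100';python3 -m creep '-0.004 -0.0121 0 0 0 -0.107 100;-0.004 -0.0121 0 0 0 -0.107 100;-0.004 -0.0121 0 0 0 -0.107 100;-0.004 -0.0121 0 0 0 -0.107 100;-0.004 -0.0121 0 0 0 -0.107 100;-0.004 -0.0121 0 0 0 -0.107 100;-0.004 -0.0121 0 0 0 -0.107 100;-0.004 -0.0121 0 0 0 -0.107 100';python3 -m creep '-0.004 -0.0121 0 0 0 -0.107 100;-0.004 -0.0121 0 0 0 -0.107 100;-0.004 -0.0121 0 0 0 -0.107 100;-0.004 -0.0121 0 0 0 -0.107 100;-0.004 -0.0121 0 0 0 -0.107 100;-0.004 -0.0121 0 0 0 -0.107 100;-0.004 -0.0121 0 0 0 -0.107 100;-0.004 -0.0121 0 0 0 -0.107 100';python3 -m creep '0 0 0 0 0 0 100;0 0 0 0 0 0 100;0 0 0 0 0 0 100'
python3 -c "
from h import *; o=readout.get_obs(); print(o['tool_pos'],o['tcp_rot'],o['contact_force'])"
```

```text
time: 24.73
tool_pos: [516.3, 369.4, 261.9]
tcp_rot: [-3.141, -0.001, -2.941]
contact_force: [0.5, 0.6, -0.4]
grip_width: 92.1
finger_force: 0.0
time: 25.4
tool_pos: [484.4, 272.2, 260.5]
tcp_rot: [-3.141, -0.0, 2.481]
contact_force: [-0.1, -0.3, 0.3]
grip_width: 91.8
finger_force: 0.0
time: 26.07
tool_pos: [452.4, 175.4, 260.6]
tcp_rot: [-3.141, -0.0, 1.625]
contact_force: [-0.1, -0.0, -0.3]
grip_width: 91.9
finger_force: 0.0
time: 26.32
tool_pos: [452.9, 176.4, 260.8]
tcp_rot: [3.141, -0.0, 1.633]
contact_force: [0.1, 0.4, 1.0]
grip_width: 91.6
finger_force: 0.0
[452.93563607 176.35685066 260.77235736] [ 3.14122259e+00 -3.53607969e-04  1.63317997e+00] [0.12709569 0.39685799 0.95469289]
```

```bash
python3 -m creep '0 -0.0008 -0.03 0 0 0 100;0 0 -0.04 0 0 0 100;0 0 -0.03 0 0 0 100;0 0 -0.015 0 0 0 100;0 0 -0.01 0 0 0 100;0 0 0 0 0 0 100;0 0 0 0 0 0 100;0 0 0 0 0 0 100';python3 -c "
from h import *; o=readout.get_obs(); print(o['tool_pos'],o['tcp_rot'])"; python3 -m creep '0 0 0 0 0 0 60;0 0 0 0 0 0 30;0 0 0 0 0 0 0;0 0 0 0 0 0 0;0 0 0 0 0 0 0;0 0 0 0 0 0 0;0 0 0 0 0 0 0;0 0 0 0 0 0 0'
```

```text
time: 26.98
tool_pos: [453.3, 175.7, 136.4]
tcp_rot: [3.14, -0.0, 1.632]
contact_force: [0.0, -0.9, 0.6]
grip_width: 92.0
finger_force: 0.0
[453.29282432 175.65439897 136.41013011] [ 3.14016113e+00 -2.68057509e-04  1.63192946e+00]
time: 27.65
tool_pos: [452.8, 175.1, 135.9]
tcp_rot: [3.141, -0.0, 1.631]
contact_force: [-0.1, -0.5, 2.3]
grip_width: 58.4
finger_force: 30.0
```

```bash
python3 -m creep '0 0 0.02 0 0 0 0;0 0 0.03 0 0 0 0;-0.001 0.006 0 0 0 0.06 0;-0.001 0.012 0 0 0 0.11 0;-0.001 0.012 0 0 0 0.11 0;-0.001 0.012 0 0 0 0.11 0;-0.001 0.012 0 0 0 0.11 0;-0.001 0.012 0 0 0 0.11 0';python3 -m creep '-0.001 0.012 0 0 0 0.12 0;-0.001 0.012 0 0 0 0.12 0;-0.001 0.012 0 0 0 0.12 0;-0.001 0.012 0 0 0 0.12 0;-0.001 0.012 0 0 0 0.12 0;-0.001 0.012 0 0 0 0.12 0;-0.001 0.012 0 0 0 0.12 0;-0.001 0.012 0 0 0 0.12 0';python3 -m creep '-0.001 0.012 0 0 0 0.12 0;0 0.006 0 0 0 0.06 0;0 0 0 0 0 0 0;0 0 0 0 0 0 0;0 0 0 0 0 0 0'
python3 -c "
from h import *; o=readout.get_obs(); print(o['tool_pos'],o['tcp_rot'],o['contact_force'])"
```

```text
time: 28.32
tool_pos: [446.4, 241.6, 185.3]
tcp_rot: [-3.141, -0.0, 2.246]
contact_force: [-0.1, -0.8, -2.1]
grip_width: 58.5
finger_force: 30.0
time: 28.98
tool_pos: [438.4, 337.6, 185.2]
tcp_rot: [-3.141, -0.001, -3.077]
contact_force: [1.0, -0.2, -1.9]
grip_width: 58.6
finger_force: 30.0
time: 29.4
tool_pos: [437.6, 354.7, 185.4]
tcp_rot: [-3.141, -0.001, -2.905]
contact_force: [0.8, 0.8, -1.0]
grip_width: 58.8
finger_force: 30.0
[437.56999467 354.68604443 185.40186899] [-3.14122608e+00 -8.16184985e-04 -2.90468882e+00] [ 0.75313478  0.75297112 -0.9982386 ]
```

```bash
python3 -m creep '0 0.0005 -0.02 0 0 0.022 0;0 0 -0.016 0 0 0 0;0 0 -0.008 0 0 0 0;0 0 -0.004 0 0 0 0;0 0 0 0 0 0 0;0 0 0 0 0 0 0;0 0 0 0 0 0 0'
python3 -c "
from h import *; o=readout.get_obs(); print(o['tool_pos'],o['tcp_rot'],o['contact_force'])"
```

```text
time: 29.98
tool_pos: [438.2, 355.8, 138.6]
tcp_rot: [3.141, 0.002, -2.881]
contact_force: [0.5, -0.6, -2.2]
grip_width: 58.3
finger_force: 30.0
[438.20366998 355.8442044  138.62931326] [ 3.14105207e+00  1.56969427e-03 -2.88100905e+00] [ 0.53932829 -0.55535869 -2.19766115]
```

```bash
python3 -m creep '-0.0005 0 -0.003 0 0 0 0;0 0 -0.002 0 0 0 0;0 0 -0.001 0 0 0 0;0 0 0 0 0 0 0;0 0 0 0 0 0 0;0 0 0 0 0 0 0'
python3 -c "
from h import *; o=readout.get_obs(); print(o['tool_pos'],o['tcp_rot'],o['contact_force'])"
```

```text
time: 30.48
tool_pos: [437.4, 355.8, 132.9]
tcp_rot: [3.141, 0.001, -2.881]
contact_force: [-2.4, -0.7, 6.2]
grip_width: 58.7
finger_force: 30.0
[437.44447107 355.79758131 132.88996175] [ 3.14117927e+00  1.34025574e-03 -2.88057860e+00] [-2.43362057 -0.73073269  6.17961709]
```

Seated. Release, rise, back off and compare with the start picture.

```bash
python3 -m creep '0 0 0 0 0 0 80;0 0 0 0 0 0 100;0 0 0 0 0 0 100;0 0 0 0 0 0 100;0 0 0.025 0 0 0 100;0 0 0.035 0 0 0 100;0 0 0.035 0 0 0 100;0 0 0.03 0 0 0 100';python3 -m creep '0 -0.03 0.015 0 0 0 100;0 -0.035 0.015 0 0 0 100;0 -0.035 0.01 0 0 0 100;0 -0.035 0 0 0 0 100;0 -0.035 0 0 0 0 100;0 0 0 0 0 0 100;0 0 0 0 0 0 100'
python3 - <<'E'
from h import *
b=viewer.capture('side')[:,:,::-1]; a=cv2.imread('pics/side0.png')
f=lambda x:x[140:300,180:370]
print(readout.get_obs()['tool_pos'])
cv2.imwrite('pics/p9.png',cv2.resize(np.hstack([f(b),cv2.absdiff(f(a),f(b))*2]),None,fx=2.1,fy=2.1,interpolation=cv2.INTER_CUBIC))
E
```

```text
time: 31.15
tool_pos: [437.3, 355.7, 258.7]
tcp_rot: [3.141, 0.001, -2.881]
contact_force: [0.2, 0.9, -0.1]
grip_width: 91.8
finger_force: 0.0
time: 31.73
tool_pos: [437.4, 184.3, 297.0]
tcp_rot: [3.141, 0.001, -2.884]
contact_force: [-0.8, -0.9, 0.1]
grip_width: 91.9
finger_force: 0.0
[437.39747256 185.39898794 296.90329131]
```

View pics/p9.png

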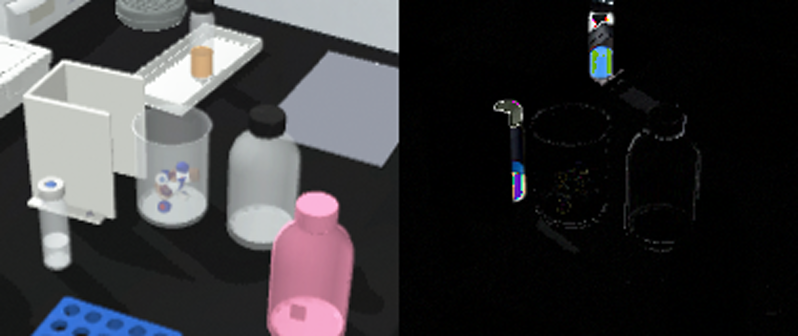

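The difference picture shows only the vial moved; the beaker and the bottle are back to within a pixel or so, and the bystanders are unchanged.

```bash
python3 -c "
from plant import order; print(order.close_job())"
```

```text
the job is handed in; nothing more can be done
None
```

I stood the vial upright in the weighing tray, then put the beaker and the bottle back where they started (to about a pixel in the side camera view), left everything else untouched, and handed the job in at about 32 s.

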